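# Redress the curio shelf

### The job

Take the stack on the glass shelf apart and put each piece in the middle of its own place: the ceramic turtle on the red disc, the rosewood bridge blank on the cork pad, the aluminium harmonica case on the blue pad and the walnut box on the marble slab, the long pieces lined up lengthwise with their pads and everything the right way up. Set each piece down gently rather than dropping it, never let the turtle tip over, and leave the tuning fork and the lime thumb pick where they are.

Things in the scene. Friction and masses are not known exactly. Their poses are not given: they have to be found in the camera images.
- turtle_center (a point): Glazed ceramic turtle, turquoise shell with cream head and feet, top of the stack at the start. Shell round, 40 mm across, straight-sided from 3 to 14 mm above its flat underside, domed to 24.5 mm; the head sticks out to 31 mm from the centre along its -y. Point: on the shell's axis, 12 mm above its underside; z up. 45 g or so.
- blank_center (a point): Ukulele bridge blank, reddish-brown rosewood bar 24 x 88 x 12 mm (x width, y length, z height), second from the top: under the turtle, on the harmonica case. Point: its centre, 6 mm above its underside. About 30 g.
- case_center (a point): Closed harmonica case, brushed aluminium, 40 x 116 x 25 mm (x width, y length, z height), third from the top: under the bridge blank, on the walnut box. Point: its centre, 12.5 mm above its underside. About 140 g.
- box_center (a point): Closed dark walnut box (one solid piece, it does not open), 56 x 136 x 34 mm (x width, y length, z height), bottom of the stack, standing on the glass shelf. Point: its centre, 17 mm above its underside. About 280 g.
- red_disc_top (a point): Red disc, 64 mm across: the turtle's place. Fixed, 8 mm high, lying on the glass shelf; this point is the centre of its top face (z up; its heading does not matter).
- cork_pad_top (a point): Cork pad 44 x 108 mm: the bridge blank's place. Fixed, 8 mm high, lying on the glass shelf; this point is the centre of its top face (z up; x width, y length).
- blue_pad_top (a point): Blue pad 58 x 136 mm: the harmonica case's place. Fixed, 8 mm high, lying on the glass shelf; this point is the centre of its top face (z up; x width, y length).
- marble_slab_top (a point): White marble slab 76 x 156 mm: the walnut box's place. Fixed, 8 mm high, lying on the glass shelf; this point is the centre of its top face (z up; x width, y length).
- fork_center (a point): Bystander, to be left alone: stainless tuning fork lying flat on the shelf, 123 mm long (along x: stem end 62 mm to -x, prongs' ends 61 mm to +x), 22 mm wide, 8 mm high. Point: mid-length, 4 mm above its underside.
- pick_center (a point): Bystander, to be left alone: lime-green thumb pick standing on the shelf, a loop 14 mm (x) by 22 mm (y), 17 mm high with a small tongue to 23 mm on its -x side. Point: middle of the loop, 8 mm above its underside. The glass shelf's top is 8 mm above the table.
Things that resemble listed ones, but are neither listed nor needed, are in the scene too. What is shaped like the part that bears case_center but orange is not meant.

How it is judged:
By the outcome, as a careful person would: the job done as asked, in the order asked, and still so for the second after the job is handed in, with the robot touching nothing.
It also fails if it takes over 118 s, if anything falls off the work surface, if the arm or the gripper's body presses on something with over 40 N, if the wrist force passes 120 N, or if a joint passes its speed limit or range.

### The arm

A 6-joint arm with a two-finger parallel gripper is mounted at the origin on the work surface. World frame = base frame: x ahead of the robot, y to its left, z up, the work surface at z = 0. Lengths are in mm, angles in degrees, forces in N, time in s.
With the tool pointing down it reaches from about 300 to 850 mm from the base axis. Payload 4.2 kg.
Tool frame: the origin (TCP) lies on the centre line of the jaws, within the pads' length; the fingertips stand 14 mm ahead of it and the grasp point (between the pads) lies 5 mm behind it (env.finger_overhang is the z of the fingertips in the tool frame, in mm); z points along the fingers, y is the line along which they close (so a half turn about z gives the same grasp; the last joint's range is limited). The gripper opens to 91 mm and grips with 3 to 60 N. Pads are 32 mm wide; open, the fingers measure 118 mm over their backs; the gripper's body (76 mm by 178 mm) begins 60 mm behind the grasp point.
Start: joints at [-75.573, 18.312, 89.639, -0, 72.044, -1.146], TCP at [154.371, -553.908, 199.376] pointing down, gripper open.
Joint ranges: [-177.97, 177.97], [-48.28, 115.42], [12.27, 149.76], [-77.06, 257.06], [2.81, 150.46], [-146.56, 146.56]. Speed limits (degrees/s): [147.25, 147.25, 180, 180, 180, 180].

### API

Orientations are given as [roll, pitch, yaw] about the fixed x, y, z axes, in that order (R = Rz(yaw) Ry(pitch) Rx(roll)).
In Python, from workcell import sensors, viewer, env gives the robot as it stands. The module is installed in compiled form; this text tells all that it offers.
- The arm moves only by the tool step_arm, never from a script. Its argument "plan" is one flat list of numbers, 6 for each row, row after row: the shift along the tool's x, y, z in cm, then the turn, a rotation vector about the tool's x, y, z in rad. In form: [x, y, z, wx, wy, wz, x, y, z, wx, wy, wz, ...]. A call has 1 to 5 rows; each row shifts and turns the commanded pose from where the row before left it, along the tool's axes as they then stand; what a row does not reach is not made up. A row lasts 1/12 s, in which the tool goes at most 41.7 mm and 7.16 degrees, less where a joint would pass 70% of its speed; a pose out of reach is approached as far as the arm can. A call is refused whole if a number of a shift passes 4.17 or a number of a turn 0.125, either way. A call with a gripper value outside its range is refused whole. "hand" is the finger opening in cm, from 0 to 9.12, set as the call begins (left out, the last holds). The fingers move at their own pace and stop on an object; "newtons" is the grip in N (left out, the last holds). Time passes only in rows, so rows that do not move let the fingers close. It gives the time, the measured TCP pose, the force, the opening and the grip force at its end, in the units of the state.
- sensors.state(): the state, without advancing time (a new reading comes with each control period).
- viewer.grab_frame(name): name is "side" or "top" or "wrist"; returns a dict with "img" (480x640x3 uint8, red, green, blue), "fx", "fy", "cx", "cy" (pixels), "k1" (the pictures are not rectified: a ray, as slopes to the right and down, at radius r is drawn at 1 + k1 r^2 times it, then the intrinsics apply), "position" and "attitude" of the camera in the world. Camera axes: x right, y down, z forward; pixel columns grow to the right and rows downward; lengths in mm; the calibration is good to about 2 mm. A picture is of the moment at which its call begins. There is no depth.
- env.job_done(): hands the job in; it is judged then, once.
Trained networks look in a picture, given as the dict that the camera call returned (one of the last four; its "shot" number tells which), for a name from the list of things; names that differ only in an ending like _2 or _b are one class to them, and where a whole thing is asked for, a point or a joint stands for the part that bears it (a point fixed in the world has none). Each returns a list of dicts, best first, with "score" (0 to 1); they miss things now and then, are a little off and sometimes report something else, mostly with a low value. They report only what shows in the picture. A call takes as long as a camera call. They do not tell look-alikes from the thing itself.
- viewer.boxes_of(name, picture): "location" ([column, row] in pixels, amid what is visible of it).
- viewer.pinpoint(name, picture): "location" ([column, row] in pixels: a listed point, or the origin of a listed thing).
The state is a dict: "time_s": time; "qpos": joint angles; "qvel": joint speeds; "effort": joint torques, N m; "ee_pos": TCP position; "ee_rot": TCP orientation; "force": force on the tool from outside, world axes, zero at the start; "torque": the same for the moment, N m; "gripper_width": finger opening in mm; "gripper_force": force on a finger pad.
Only numpy, scipy, OpenCV 4.12 (cv2) and the standard library are available. Lean on these libraries where they do the work, as an engineer would, in place of code of your own. Each camera call takes 0.05 s, during which the arm holds its last target. There are 200 camera calls.

## Working session

There is one attempt and no reset: what is moved stays moved. The work goes in short steps, Python scripts to look and compute and a tool call to move; the robot and the scene stay as the last step left them, time stands still between calls to the robot, and variables do not carry over. Pictures are saved under pics/ and viewed, at most 14 in all, crops included, and the job is handed in when it is done.

Besides the shell and the picture viewer there is one more tool, called after "Request:" as a command line: name --argument value ..., lists and objects as JSON in quotes. step_arm: Moves the arm, as the interface text tells. Its arguments: {"type":"object","properties":{"plan":{"type":"array","items":{"type":"number"}},"hand":{"type":"number"},"newtons":{"type":"number"}},"required":["plan"]}

```bash
mkdir -p pics; cat > h.py <<'E'
import numpy as np, cv2
from scipy.spatial.transform import Rotation as R
from workcell import sensors, viewer, env
def rot(a):
    a=np.array(a,float)
    if a.shape==(3,3): return a
    if a.size==4: return R.from_quat(a).as_matrix()
    return R.from_euler('xyz',a,degrees=True).as_matrix()
def K(f): return np.array([[f['fx'],0,f['cx']],[0,f['fy'],f['cy']],[0,0,1.]])
def D(f): return np.array([f['k1'],0,0,0.])
def ray(f,px):
    u=cv2.undistortPoints(np.array([[px]],float),K(f),D(f))[0,0]
    return rot(f['attitude'])@np.array([u[0],u[1],1.])
def onz(f,px,z):
    d=ray(f,px);p=np.array(f['position'],float);return p+d*(z-p[2])/d[2]
def proj(f,P):
    M=rot(f['attitude']).T;P=np.atleast_2d(P)
    return cv2.projectPoints(P.astype(float),cv2.Rodrigues(M)[0],-M@np.array(f['position'],float),K(f),D(f))[0][:,0]
def save(f,n,crop=None,s=1):
    im=f['img'][:,:,::-1]
    if crop: im=im[crop[1]:crop[3],crop[0]:crop[2]]
    cv2.imwrite('pics/'+n,cv2.resize(im,None,fx=s,fy=s,interpolation=cv2.INTER_CUBIC))
E
python3 - <<'E'
from h import *
print(sensors.state())
for n in('top','side'):
    f=viewer.grab_frame(n);print(n,{k:v for k,v in f.items() if k!='img'});save(f,n+'0.png')
    for t in 'turtle_center blank_center case_center box_center red_disc_top cork_pad_top blue_pad_top marble_slab_top fork_center pick_center'.split():
        print(t,[(np.round(d['location']).tolist(),round(d['score'],2)) for d in viewer.pinpoint(t,f)[:3]])
E
```

```text
{'time_s': 0.0, 'qpos': array([-7.55746679e+01,  1.83521509e+01,  8.97065193e+01,  6.72370981e-04,
        7.20438230e+01, -1.14540591e+00]), 'qvel': array([-0.03562444,  0.12114986,  0.06179777, -0.02895755, -0.10541071,
       -0.02434703]), 'effort': array([ 9.80095174e-04, -4.12470317e+01, -2.31970650e+01,  7.26644299e-02,
        4.53802804e-02, -1.23509567e-04]), 'ee_pos': array([ 154.22274579, -553.37878634,  198.51442999]), 'ee_rot': array([-1.79897540e+02, -2.68793632e-03,  1.55705278e+01]), 'force': array([-0.45432562, -0.45292485, -0.29455966]), 'torque': array([-0.07208407, -0.04643784,  0.00799583]), 'gripper_force': 0.0, 'gripper_width': 91.04645492810972}
top {'fx': 547.4862259543066, 'fy': 547.4862259543066, 'cx': 318.2079987544132, 'cy': 239.66657709189298, 'k1': -0.1602480944047397, 'position': array([ 328.28665095, -126.55146927, 1190.83224663]), 'attitude': array([-174.32419247,    1.34155065,  -89.26106759]), 'shot': 1}
turtle_center [([363.0, 242.0], 0.58)]
blank_center [([357.0, 244.0], 0.76)]
case_center [([510.0, 291.0], 0.9), ([362.0, 248.0], 0.77), ([390.0,
[... 229 characters left out ...]
[([191.0, 244.0], 0.91)]
fork_center [([281.0, 245.0], 0.85)]
pick_center [([216.0, 172.0], 0.58)]
side {'fx': 546.1111179427502, 'fy': 546.1111179427502, 'cx': 314.22426090000073, 'cy': 239.80709743311746, 'k1': -0.17200226894042145, 'position': array([-692.42551579,  270.87014032,  965.4918551 ]), 'attitude': array([-1.26669405e+02,  5.37754692e-02, -1.09599735e+02]), 'shot': 2}
turtle_center []
blank_center []
case_center [([450.0, 246.0], 0.92), ([441.0, 281.0], 0.85), ([384.0, 287.0], 0.69)]
box_center []
red_disc_top [([251.0, 225.0], 0.74)]
cork_pad_top []
blue_pad_top [([167.0, 242.0], 0.94)]
marble_slab_top [([203.0, 279.0], 0.71)]
fork_center [([273.0, 265.0], 0.38)]
pick_center []
```

View pics/top0.png

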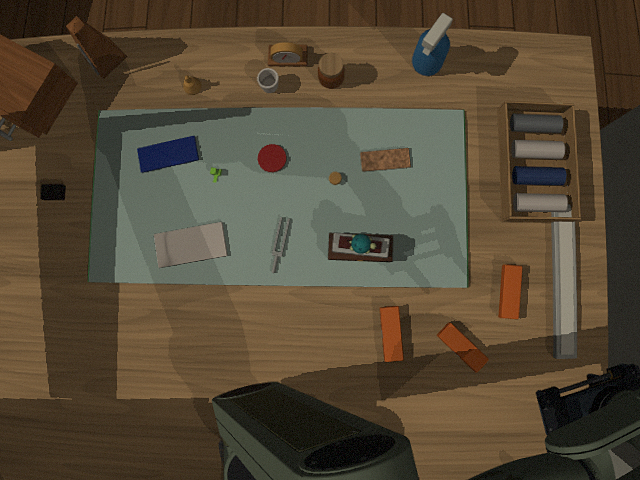

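View pics/side0.png

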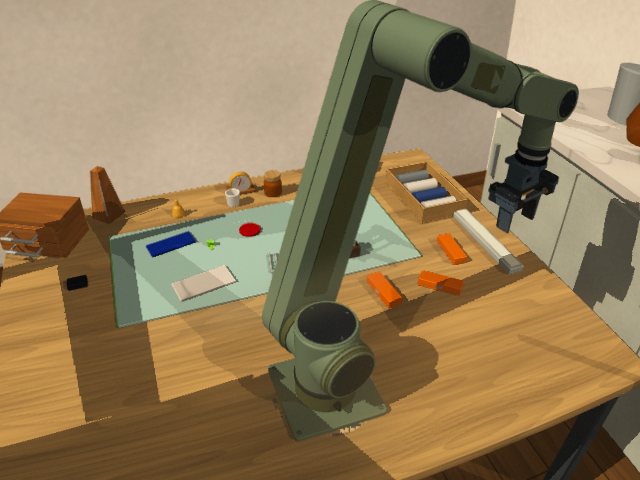

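The stack is at top pixel (362,246): turtle, blank, case, box. The look-alikes are the orange cases at (510,291), (390,333) and (463,346), plus a small cork puck at (336,178). The pads are blue (168,154), marble (191,244), red (272,157) and cork (386,159). The fork is at (281,245) and the pick at (216,173).

```bash
cat >> h.py <<'E'
def seg(f,lo,hi,near,z,rad=80):
    """hsv mask -> component nearest 'near' -> rectangle on the plane z: centre, sizes, heading of the long side"""
    hsv=cv2.cvtColor(f['img'],cv2.COLOR_RGB2HSV);m=cv2.inRange(hsv,np.array(lo),np.array(hi))
    m=cv2.morphologyEx(m,cv2.MORPH_OPEN,np.ones((3,3)))
    n,l,s,c=cv2.connectedComponentsWithStats(m)
    k=max((i for i in range(1,n) if np.hypot(*(c[i]-near))<rad),key=lambda i:s[i,4])
    cs,_=cv2.findContours((l==k).astype(np.uint8),cv2.RETR_EXTERNAL,cv2.CHAIN_APPROX_NONE)
    P=np.array([onz(f,p,z)[:2] for p in max(cs,key=len)[:,0].astype(float)])
    b=cv2.boxPoints(cv2.minAreaRect(P.astype(np.float32)));e=[b[1]-b[0],b[2]-b[1]];e.sort(key=np.linalg.norm)
    return b.mean(0).round(1),[round(float(np.linalg.norm(x)),1) for x in e],round(float(np.degrees(np.arctan2(e[1][1],e[1][0]))%180),1),P
E
python3 - <<'E'
from h import *
f=viewer.grab_frame('top')
hsv=cv2.cvtColor(f['img'],cv2.COLOR_RGB2HSV)
for n,p in dict(blue=(168,154),marble=(191,244),red=(272,157),cork=(386,159),glass=(320,140),box=(333,255),case=(390,237),blank=(345,243),turtle=(361,243),pick=(216,173)).items(): print(n,hsv[p[1],p[0]],onz(f,p,16).round())
save(f,'st.png',(300,215,420,275),5)
for n,lo,hi,c in(('blue',(110,120,40),(130,255,255),(168,154)),('red',(0,180,60),(8,255,255),(272,157)),('cork',(3,60,60),(20,190,255),(386,159)),('marble',(0,0,95),(30,60,255),(191,244))):
    print(n,seg(f,lo,hi,c,16,30)[:3])
for n,z,px in(('turtle',8+34+25+12+12,(363,242)),('blank',85-12,(357,244)),('case',54.5,(362,248)),('box',25,(362,250)),('fork',12,(281,245)),('pick',16,(216,172))):print(n,onz(f,px,z).round(1))
E
```

```text
blue [115 177  72] [634. 242.  16.]
marble [ 18  45 125] [432. 181.  16.]
red [179 176 106] [627.   7.  16.]
cork [ 15 130 116] [ 624. -244.   16.]
glass [ 50  28 108] [666. -99.  16.]
box [  8 121  63] [ 412. -130.   16.]
case [ 19 151  32] [ 452. -252.   16.]
blank [  9 145  58] [ 438. -155.   16.]
turtle [ 90 169  83] [ 438. -190.   16.]
pick [ 45 146  82] [590. 130.  16.]
blue (array([635.1, 243.9], dtype=float32), [57.6, 134.4], 102.5)
red (array([637.,   7.], dtype=float32), [10.2, 19.9], 78.6)
cork (array([ 623.7, -241.8], dtype=float32), [44.0, 107.9], 96.1)
marble (array([431.6, 184.4], dtype=float32), [75.3, 155.0], 100.6)
turtle [ 433.5 -189.8   91. ]
blank [ 431.  -178.6   73. ]
case [ 424.4 -189.9   54.5]
box [ 422.6 -191.6   25. ]
fork [432.6 -16.9  12. ]
pick [592.7 130.5  16. ]
```

View pics/st.png

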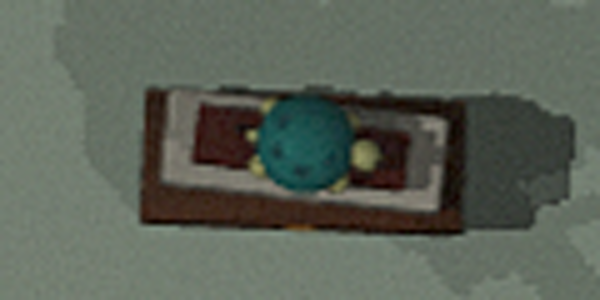

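```bash
cat > go.py <<'E'
# usage: go.py x y z yaw n [cx cy cz cyaw]: rows from the current pose to target in n rows (straight in world, yaw even)
import sys
from h import *
a=list(map(float,sys.argv[1:])); t=np.array(a[:3]);yaw=a[3];n=int(a[4])
s=sensors.state(); p,y0=(np.array(a[5:8]),a[8]) if len(a)>5 else (s['ee_pos'],s['ee_rot'][2])
d=(t-p)/n; w=-np.radians((yaw-y0+180)%360-180)/n
print('t',round(s['time_s'],2),'from',p.round(1),round(y0,1))
out=[]
for i in range(n):
    v=R.from_euler('xyz',[180,0,y0-np.degrees(w)*i],degrees=True).inv().apply(d)/10
    out.append([round(float(x),2) for x in v]+[0,0,round(float(w),3)])
if max(np.abs(np.array(out)[:,:3]).max()/4.17,abs(w)/.125)>1 or np.linalg.norm(d)>41.7: print('TOO FAST')
for i in range(0,n,5): print(sum(out[i:i+5],[]))
E
python3 go.py 430 -190 230 90 15
```

```text
t 1.15 from [ 154.4 -553.9  199.4] 15.6
[2.42, -1.84, -0.2, 0, 0, -0.087, 2.57, -1.63, -0.2, 0, 0, -0.087, 2.7, -1.4, -0.2, 0, 0, -0.087, 2.81, -1.16, -0.2, 0, 0, -0.087, 2.9, -0.91, -0.2, 0, 0, -0.087]
[2.97, -0.66, -0.2, 0, 0, -0.087, 3.02, -0.4, -0.2, 0, 0, -0.087, 3.04, -0.14, -0.2, 0, 0, -0.087, 3.04, 0.13, -0.2, 0, 0, -0.087, 3.02, 0.39, -0.2, 0, 0, -0.087]
[2.97, 0.65, -0.2, 0, 0, -0.087, 2.91, 0.9, -0.2, 0, 0, -0.087, 2.82, 1.15, -0.2, 0, 0, -0.087, 2.71, 1.39, -0.2, 0, 0, -0.087, 2.58, 1.62, -0.2, 0, 0, -0.087]
```

Request:
step_arm --plan '[2.42,-1.84,-0.2,0,0,-0.087,2.57,-1.63,-0.2,0,0,-0.087,2.7,-1.4,-0.2,0,0,-0.087,2.81,-1.16,-0.2,0,0,-0.087,2.9,-0.91,-0.2,0,0,-0.087]'

```text
time_s: 1.57
ee_pos: [246.6, -431.5, 209.5]
ee_rot: [180.0, -0.0, 40.7]
force: [0.0, 0.1, -0.5]
gripper_width: 91.5
gripper_force: 0.0
```

Request:
step_arm --plan '[2.97,-0.66,-0.2,0,0,-0.087,3.02,-0.4,-0.2,0,0,-0.087,3.04,-0.14,-0.2,0,0,-0.087,3.04,0.13,-0.2,0,0,-0.087,3.02,0.39,-0.2,0,0,-0.087]'

```text
time_s: 1.98
ee_pos: [338.2, -309.7, 219.7]
ee_rot: [180.0, 0.0, 65.7]
force: [1.0, -0.9, -0.1]
gripper_width: 91.0
gripper_force: 0.0
```

Request:
step_arm --plan '[2.97,0.65,-0.2,0,0,-0.087,2.91,0.9,-0.2,0,0,-0.087,2.82,1.15,-0.2,0,0,-0.087,2.71,1.39,-0.2,0,0,-0.087,2.58,1.62,-0.2,0,0,-0.087]'

```text
time_s: 2.4
ee_pos: [429.4, -187.8, 229.7]
ee_rot: [180.0, 0.0, 90.6]
force: [-0.2, -0.7, -0.2]
gripper_width: 91.4
gripper_force: 0.0
```

Request:
step_arm --plan '[0,0,0,0,0,0,0,0,0,0,0,0]'

```text
time_s: 2.57
ee_pos: [429.3, -188.3, 229.4]
ee_rot: [-180.0, 0.0, 90.5]
force: [-0.3, -0.7, -0.9]
gripper_width: 91.0
gripper_force: 0.0
```

```bash
python3 - <<'E'
from h import *
s=sensors.state();print(s['ee_pos'],s['ee_rot'])
f=viewer.grab_frame('wrist');print({k:v for k,v in f.items() if k!='img'});save(f,'w1.png')
for t,z in(('turtle_center',91),('blank_center',73),('case_center',54.5),('box_center',25)):
    for d in viewer.pinpoint(t,f)[:2]: print(t,np.round(d['location']),round(d['score'],2),onz(f,d['location'],z).round(1))
E
```

```text
[ 429.25900198 -188.28179151  229.40942642] [-1.79996024e+02  3.11160926e-02  9.04739649e+01]
{'fx': 418.86353078080055, 'fy': 418.86353078080055, 'cx': 327.81365916607535, 'cy': 242.71145249031738, 'k1': -0.0535355823496297, 'position': array([ 428.90040379, -114.74705492,  414.56123396]), 'attitude': array([ 1.64864964e+02, -2.90142830e-02,  4.51302356e-01]), 'shot': 4}
turtle_center [326. 220.] 0.62 [ 428.4 -184.1   91. ]
case_center [146. 269.] 0.83 [ 263.3 -238.5   54.5]
```

View pics/w1.png

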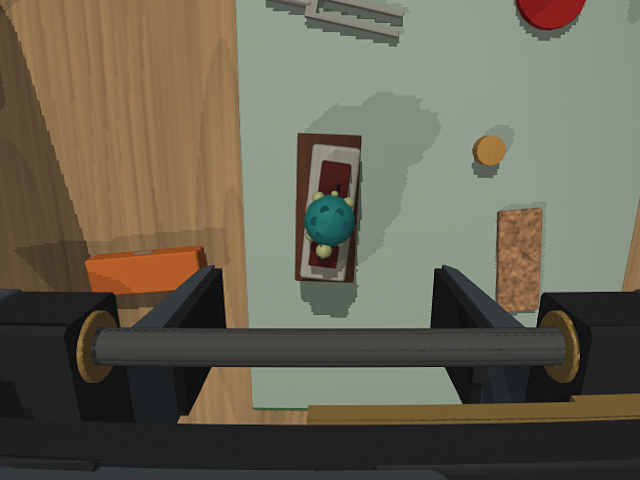

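The turtle is at (329,219) in the wrist view, with its head toward (324,251). The blank, case and box lie under it with slightly different headings; the nearby orange case is the decoy.

```bash
python3 - <<'E'
from h import *
f=viewer.grab_frame('wrist');save(f,'w2.png',(285,125,375,305),3.3)
hsv=cv2.cvtColor(f['img'],cv2.COLOR_RGB2HSV)
for p in((303,210),(313,150),(335,180),(329,219),(322,262)):print(p,hsv[p[1],p[0]])
c,e,a,P=seg(f,(82,100,30),(100,255,255),(329,219),93,30);print(c,e)
E
```

```text
(303, 210) [ 10 136  75]
(313, 150) [ 19  35 101]
(335, 180) [  3 164  70]
(329, 219) [ 88 178 109]
(322, 262) [  2 151  44]
[ 431.  -183.6] [37.7, 39.9]
```

View pics/w2.png

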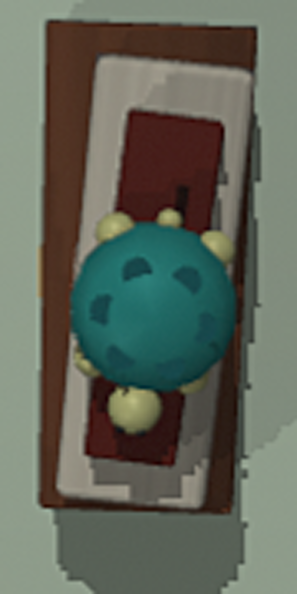

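```bash
python3 - <<'E'
from h import *
f=viewer.grab_frame('wrist')
for n,z,q in(('blank',79,[(127,110),(222,124),(177,464),(85,455)]),('case',67,[(97,57),(251,72),(205,507),(60,492)]),('box',42,[(47,22),(257,28),(232,513),(40,507)])):
    P=np.array([onz(f,(x/3.3+285,y/3.3+125),z)[:2] for x,y in q])
    l=(P[0]+P[1]-P[2]-P[3])/2;w=(P[1]+P[2]-P[0]-P[3])/2
    print(n,P.mean(0).round(1),np.linalg.norm(w).round(1),np.linalg.norm(l).round(1),np.degrees(np.arctan2(l[1],l[0])).round(1),np.degrees(np.arctan2(w[1],w[0])).round(1)+90)
b=onz(f,(153/3.3+285,305/3.3+125),93);h=onz(f,(135/3.3+285,410/3.3+125),90);print(np.degrees(np.arctan2(*(b-h)[[1,0]])))
print(sensors.state()['ee_rot'],sensors.state()['ee_pos'])
E
python3 go.py 429.5 -184.5 97 83 6
```

```text
blank [ 431.1 -182.8] 23.3 86.7 83.2 83.2
case [ 431.3 -184.4] 38.4 113.5 85.0 84.4
box [ 429.1 -185.9] 55.0 134.6 88.4 88.5
81.04497631176632
[-1.79995298e+02  1.06274468e-02  9.02328564e+01] [ 428.23288694 -189.88748247  229.34227462]
t 2.92 from [ 428.2 -189.9  229.3] 90.2
[0.09, 0.02, 2.21, 0, 0, 0.021, 0.09, 0.02, 2.21, 0, 0, 0.021, 0.09, 0.02, 2.21, 0, 0, 0.021, 0.09, 0.02, 2.21, 0, 0, 0.021, 0.09, 0.01, 2.21, 0, 0, 0.021]
[0.09, 0.01, 2.21, 0, 0, 0.021]
```

Request:
step_arm --plan '[0.2,0.02,3,0,0,0.047,0.2,0.02,3,0,0,0.047,0.2,0.02,3,0,0,0.046,0,0,2.5,0,0,0,0,0,1.8,0,0,0]' --hand 6.5 --newtons 8

```text
time_s: 3.33
ee_pos: [428.1, -183.1, 94.2]
ee_rot: [-179.8, -0.0, 82.3]
force: [0.3, -0.6, -1.0]
gripper_width: 65.2
gripper_force: 0.0
```

Request:
step_arm --plan '[0,0,0,0,0,0,0,0,0,0,0,0]'

```text
time_s: 3.5
ee_pos: [429.1, -183.4, 96.0]
ee_rot: [-179.9, -0.0, 82.3]
force: [0.1, -1.1, 0.5]
gripper_width: 64.4
gripper_force: 0.0
```

```bash
python3 - <<'E'
from h import *
s=sensors.state();print(s['ee_pos'],s['ee_rot'],s['force'])
f=viewer.grab_frame('wrist');save(f,'w3.png')
E
```

```text
[ 429.07445102 -183.40075279   96.04436674] [-1.79906948e+02 -2.12965261e-02  8.22674377e+01] [ 0.10796852 -1.08026146  0.4742804 ]
```

View pics/w3.png

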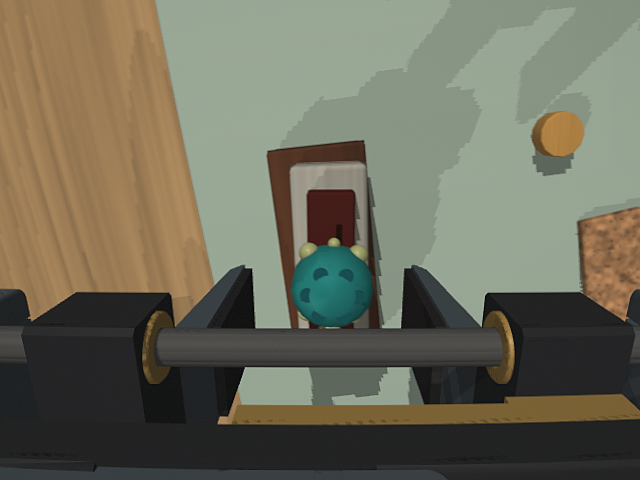

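The turtle (332,286) sits midway between the fingers, so I'm closing.

Request:
step_arm --plan '[0,0,0,0,0,0,0,0,0,0,0,0,0,0,0,0,0,0,0,0,0,0,0,0,0,0,0,0,0,0]' --hand 3.0 --newtons 8

```text
time_s: 3.97
ee_pos: [429.8, -183.2, 96.8]
ee_rot: [179.9, 0.0, 82.3]
force: [-0.3, -0.5, 0.0]
gripper_width: 34.8
gripper_force: 0.0
```

Request:
step_arm --plan '[0,0,-0.5,0,0,0,0,0,-1,0,0,0,0,0,-2,0,0,0,0,0,-2.5,0,0,0,0,0,-2.5,0,0,0]'

```text
time_s: 4.38
ee_pos: [429.2, -182.9, 182.4]
ee_rot: [-179.9, -0.0, 82.3]
force: [0.7, -0.5, 0.1]
gripper_width: 30.1
gripper_force: 0.0
```

```bash
python3 - <<'E'
from h import *
f=viewer.grab_frame('top')
hsv=cv2.cvtColor(f['img'],cv2.COLOR_RGB2HSV)
m=(((hsv[...,0]>172)|(hsv[...,0]<6))&(hsv[...,1]>150)).astype(np.uint8);f['img'][m==0]=0
print(seg(f,(0,1,1),(180,255,255),(272,157),16,30)[:3])
print(sensors.state()['gripper_width'],sensors.state()['gripper_force'])
E
```

```text
(array([624.7,   7.9], dtype=float32), [58.9, 60.2], 90.2)
29.929484894541808 0.0
```

The fingers closed to 30 mm with no force, so the grasp missed. Looking.

```bash
python3 - <<'E'
from h import *
f=viewer.grab_frame('wrist');save(f,'w4.png')
s=sensors.state();print(s['ee_pos'],s['ee_rot'],s['gripper_width'])
print(env.finger_overhang)
print(seg(f,(82,100,30),(100,255,255),(329,219),93,90)[:2])
Rm=rot(s['ee_rot'])
for dy in(-15,15):
  for z in(14,-5):
    for x in (-16,16):print((x,dy,z),proj(f,s['ee_pos']+Rm@np.array([x,dy,z])).round())
E
```

```text
[ 432.18082202 -184.26256598  185.59122779] [1.79501693e+02 1.53743556e-01 8.23230720e+01] 30.108185399219344
14.0
(array([ 431.5, -183.7], dtype=float32), [38.7, 39.1])
(-16, -15, 14) [[298. 308.]]
(16, -15, 14) [[297. 249.]]
(-16, -15, -5) [[295. 324.]]
(16, -15, -5) [[294. 260.]]
(-16, 15, 14) [[356. 308.]]
(16, 15, 14) [[357. 249.]]
(-16, 15, -5) [[358. 324.]]
(16, 15, -5) [[360. 260.]]
```

View pics/w4.png

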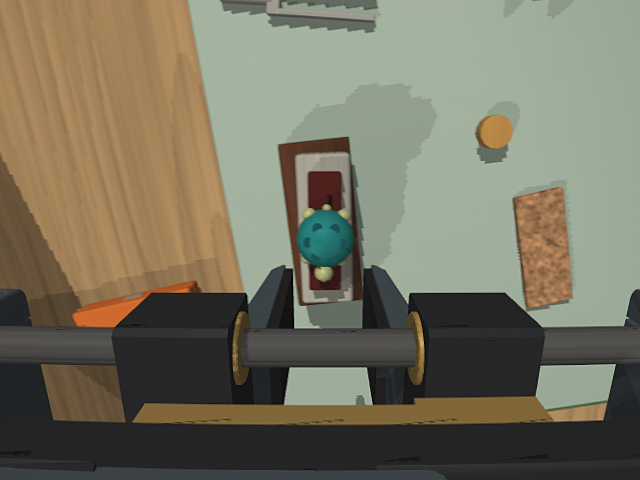

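```bash
python3 - <<'E'
from h import *
f=viewer.grab_frame('side')
im=cv2.imread('pics/side0.png')
Rm=rot([180,0,15.57])
for z,c in((14,(0,0,255)),(-14,(0,255,0))):
  for y in(-45.5,45.5,-59,59):
    for x in(-16,16):
      u=proj(f,np.array([154.4,-553.9,199.4])+Rm@np.array([x,y,z]))[0];cv2.circle(im,(int(round(u[0]*1)),int(round(u[1]))),1,c,-1)
a=cv2.resize(im[130:260,450:610],None,fx=4,fy=4,interpolation=cv2.INTER_NEAREST);cv2.imwrite('pics/sz.png',a)
E
```

```text
(no output)
```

View pics/sz.png

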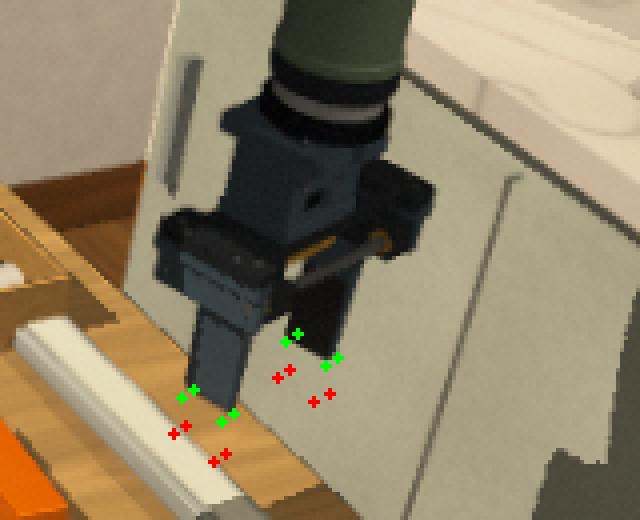

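The side view and the wrist view agree: the fingertips really sit about 15 mm above the reported TCP z, not 14 mm below it. That explains the miss, since they closed above the shell. The turtle is undisturbed, so I'll go 28 mm lower.

Request:
step_arm --plan '[0,0,0,0,0,0,0,0,0,0,0,0,0,0,0,0,0,0,0,0,2,0,0,0,0,0,2,0,0,0]' --hand 6.8

```text
time_s: 4.95
ee_pos: [430.0, -183.3, 140.9]
ee_rot: [179.9, 0.0, 82.3]
force: [-0.8, 0.7, -0.4]
gripper_width: 60.4
gripper_force: 0.0
```

Request:
step_arm --plan '[0,0,2,0,0,0,0,0,2,0,0,0,0,0,1.5,0,0,0,0,0,1.2,0,0,0,0,0,0.7,0,0,0]'

```text
time_s: 5.37
ee_pos: [428.1, -182.5, 65.1]
ee_rot: [-179.8, -0.1, 82.3]
force: [0.1, 0.2, 0.1]
gripper_width: 68.2
gripper_force: 0.0
```

Request:
step_arm --plan '[0,0,0,0,0,0,0,0,0,0,0,0,0,0,0,0,0,0,0,0,0,0,0,0,0,0,0,0,0,0]' --hand 3.0

```text
time_s: 5.78
ee_pos: [430.2, -183.4, 68.1]
ee_rot: [179.9, 0.0, 82.3]
force: [0.5, 0.2, 0.6]
gripper_width: 39.5
gripper_force: 8.0
```

Request:
step_arm --plan '[0,0,0,0,0,0,0,0,0,0,0,0]'

```text
time_s: 5.95
ee_pos: [430.2, -183.4, 68.1]
ee_rot: [179.9, 0.0, 82.3]
force: [0.1, 0.1, 4.0]
gripper_width: 39.1
gripper_force: 8.0
```

Request:
step_arm --plan '[0,0,-0.5,0,0,0,0,0,-1.5,0,0,0,0,0,-2.4,0,0,0,0,0,-2.4,0,0,0,0,0,-2.4,0,0,0]'

```text
time_s: 6.37
ee_pos: [429.1, -182.9, 160.4]
ee_rot: [-179.9, -0.0, 82.3]
force: [1.4, 0.2, -0.5]
gripper_width: 39.5
gripper_force: 8.0
```

```bash
python3 go.py 600 -75 160 82 8
```

```text
t 6.37 from [ 429.1 -182.9  160.4] 82.3
[1.62, 1.94, 0.01, 0, 0, 0.001, 1.62, 1.94, 0.01, 0, 0, 0.001, 1.62, 1.94, 0.01, 0, 0, 0.001, 1.63, 1.93, 0.01, 0, 0, 0.001, 1.63, 1.93, 0.01, 0, 0, 0.001]
[1.63, 1.93, 0.01, 0, 0, 0.001, 1.63, 1.93, 0.01, 0, 0, 0.001, 1.63, 1.93, 0.01, 0, 0, 0.001]
```

Request:
step_arm --plan '[1.1,1.2,0,0,0,0,1.6,1.9,0,0,0,0,1.8,2.2,0,0,0,0,1.8,2.2,0,0,0,0,1.8,2.2,0,0,0,0]'

```text
time_s: 6.78
ee_pos: [537.2, -115.0, 159.7]
ee_rot: [-180.0, 0.0, 82.3]
force: [-0.2, -0.3, -0.5]
gripper_width: 39.5
gripper_force: 8.0
```

Request:
step_arm --plan '[1.8,2.2,0,0,0,0,1.7,2,0,0,0,0,1.4,1.6,0,0,0,0,0,0,0,0,0,0,0,0,0,0,0,0]'

```text
time_s: 7.2
ee_pos: [600.7, -74.4, 158.9]
ee_rot: [-179.9, 0.0, 82.4]
force: [-0.1, 0.8, 0.0]
gripper_width: 39.7
gripper_force: 8.0
```

```bash
cat >> h.py <<'E'
def red(f,near,rad=90):
    g=dict(f);g['img']=f['img'].copy();hsv=cv2.cvtColor(g['img'],cv2.COLOR_RGB2HSV)
    m=((hsv[...,0]>172)|(hsv[...,0]<6))&(hsv[...,1]>150);g['img'][~m]=0
    return seg(g,(0,1,1),(180,255,255),near,16,rad)
E
python3 - <<'E'
from h import *
f=viewer.grab_frame('wrist');save(f,'w5.png');s=sensors.state();print(s['ee_pos'],s['ee_rot'])
u=proj(f,[625,7,16])[0];print(u)
try: print(red(f,u)[:3])
except Exception as e: print(e)
E
```

```text
[599.94500053 -74.93533262 159.00795103] [-1.79909594e+02  2.61937208e-02  8.23606968e+01]
[345.2846812  115.86107301]
(array([625.8,   8.7], dtype=float32), [61.8, 61.9], 172.5)
```

View pics/w5.png

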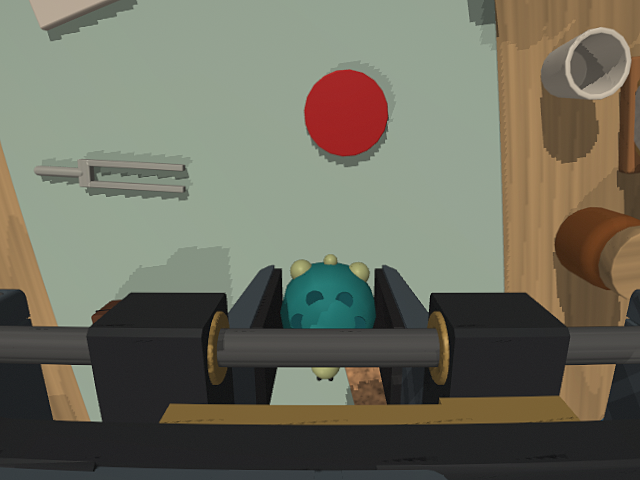

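Request:
step_arm --plan '[1.7,0.27,0.5,0,0,0,2.2,0.4,1.5,0,0,0,2.4,0.4,2,0,0,0,1.6,0.2,2.5,0,0,0,0.66,0.1,2.5,0,0,0]'

```text
time_s: 7.67
ee_pos: [625.4, 9.2, 69.3]
ee_rot: [179.9, -0.0, 82.3]
force: [1.4, 0.4, -0.6]
gripper_width: 39.6
gripper_force: 8.0
```

Request:
step_arm --plan '[0,0,2,0,0,0,0,0,1.6,0,0,0,0,0,1.2,0,0,0,0,0,0.7,0,0,0,0,0,0.4,0,0,0]'

```text
time_s: 8.08
ee_pos: [624.9, 7.3, 9.8]
ee_rot: [-179.9, 0.0, 82.3]
force: [0.0, -0.2, -0.1]
gripper_width: 39.7
gripper_force: 8.0
```

Request:
step_arm --plan '[0,0,0.2,0,0,0,0,0,0.15,0,0,0,0,0,0,0,0,0,0,0,0,0,0,0]'

```text
time_s: 8.42
ee_pos: [626.1, 7.9, 7.6]
ee_rot: [179.9, -0.0, 82.3]
force: [-0.2, 0.0, 0.0]
gripper_width: 39.6
gripper_force: 8.0
```

```bash
python3 - <<'E'
from h import *
f=viewer.grab_frame('wrist');s=sensors.state();print(s['ee_pos'],s['ee_rot'],s['force']);
save(f,'w6.png',(200,200,450,400),3)
E
```

```text
[626.08122173   7.92760933   7.56820464] [ 1.79920382e+02 -4.92616186e-03  8.23178473e+01] [0.33793733 0.45645899 0.03607114]
```

View pics/w6.png

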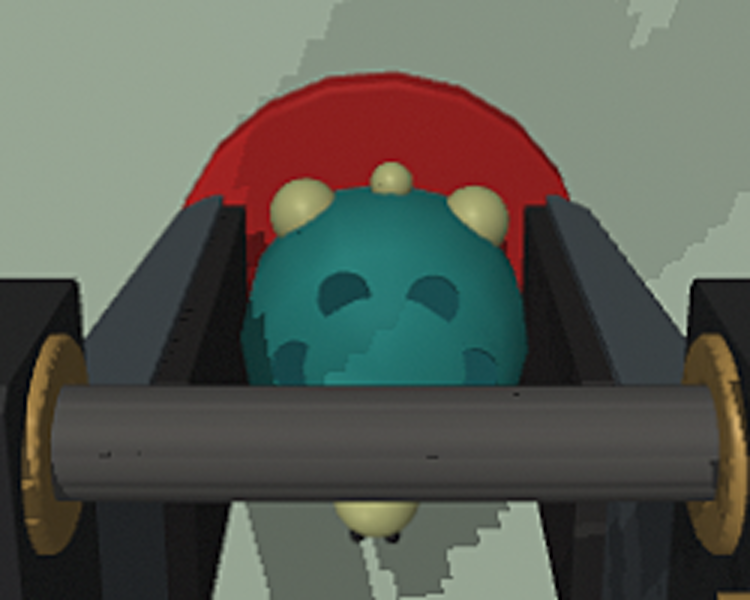

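Request:
step_arm --plan '[0,0,0.1,0,0,0,0,0,0.05,0,0,0,0,0,0,0,0,0,0,0,0,0,0,0]'

```text
time_s: 8.8
ee_pos: [625.6, 8.0, 5.4]
ee_rot: [180.0, 0.0, 82.3]
force: [0.3, -0.4, -0.5]
gripper_width: 39.7
gripper_force: 8.0
```

Request:
step_arm --plan '[0,0,0.05,0,0,0,0,0,0.05,0,0,0,0,0,0,0,0,0,0,0,0,0,0,0]'

```text
time_s: 9.13
ee_pos: [625.7, 8.0, 5.1]
ee_rot: [180.0, -0.0, 82.3]
force: [-2.6, 0.8, 4.4]
gripper_width: 39.6
gripper_force: 8.0
```

Request:
step_arm --plan '[0,0,0,0,0,0,0,0,0,0,0,0,0,0,0,0,0,0,0,0,-0.3,0,0,0,0,0,-1.0,0,0,0]' --hand 6.0

```text
time_s: 9.55
ee_pos: [624.3, 8.0, 16.1]
ee_rot: [-179.8, 0.0, 82.3]
force: [0.3, 0.3, -0.0]
gripper_width: 60.2
gripper_force: 0.0
```

Request:
step_arm --plan '[0,0,-2,0,0,0,0,0,-2.5,0,0,0,0,0,-2.5,0,0,0,0,0,-2.2,0,0,0,0,0,0,0,0,-0.016]'

```text
time_s: 9.97
ee_pos: [629.0, 8.0, 115.4]
ee_rot: [179.4, -0.1, 83.3]
force: [0.8, -0.2, 0.3]
gripper_width: 60.2
gripper_force: 0.0
```

Request:
step_arm --plan '[-1.3,-1,0,0,0,0,-2,-1.6,0,0,0,0,-2.4,-1.8,0,0,0,0,-2.4,-1.8,0,0,0,0,-2.4,-1.8,0,0,0,0]'

```text
time_s: 10.38
ee_pos: [532.5, -87.5, 109.2]
ee_rot: [-180.0, 0.0, 83.3]
force: [0.5, 0.4, -0.2]
gripper_width: 60.1
gripper_force: 0.0
```

Request:
step_arm --plan '[-2.4,-1.8,0,0,0,0,-2.4,-1.8,0,0,0,0,-2.4,-1.8,0,0,0,0,-2.2,-1.8,0,0,0,0,-1.6,-1.5,0,0,0,0]'

```text
time_s: 10.8
ee_pos: [432.6, -187.0, 109.3]
ee_rot: [-180.0, 0.0, 83.2]
force: [0.3, 0.1, -0.0]
gripper_width: 60.1
gripper_force: 0.0
```

Request:
step_arm --plan '[0,0,0,0,0,0,0,0,0,0,0,0]'

```text
time_s: 10.97
ee_pos: [433.9, -186.3, 109.5]
ee_rot: [180.0, -0.0, 83.1]
force: [-0.6, 0.1, 0.9]
gripper_width: 59.9
gripper_force: 0.0
```

```bash
python3 - <<'E'
from h import *
f=viewer.grab_frame('wrist');s=sensors.state();print(s['ee_pos'],s['ee_rot'],s['force']);
u=proj(f,[431,-183,79])[0];print(u)
print('blank',seg(f,(0,110,30),(9,255,255),u,79,50)[:3])
save(f,'w7.png')
g=viewer.grab_frame('top');print('turtle',seg(g,(82,100,30),(100,255,255),(275,157),30,30)[:2])
E
```

```text
[ 434.68818742 -185.91254312  109.48569624] [ 1.79954155e+02 -6.78053897e-03  8.31905947e+01] [-0.2116013  -0.34492587  0.33541469]
[321.23872974 264.78381575]
blank (array([ 431.4, -179.5], dtype=float32), [23.0, 82.5], 82.4)
turtle (array([624.4,   7.5], dtype=float32), [35.1, 38.1])
```

View pics/w7.png

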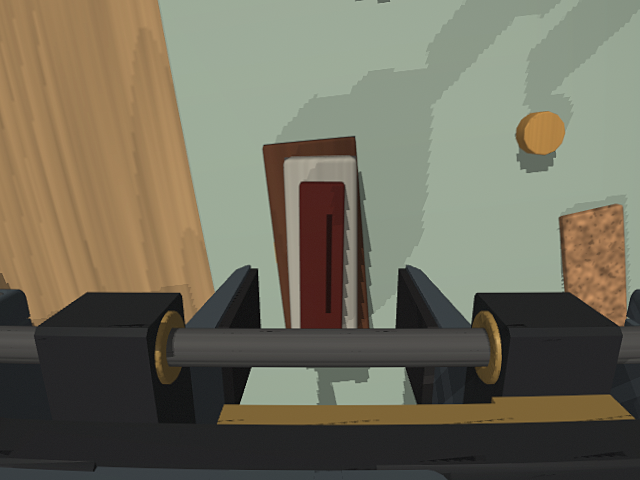

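Request:
step_arm --plan '[0.28,-0.37,1.5,0,0,0,0,0,1.5,0,0,0,0,0,1.2,0,0,0,0,0,0.8,0,0,0,0,0,0.35,0,0,0]'

```text
time_s: 11.48
ee_pos: [431.2, -181.7, 54.7]
ee_rot: [-179.9, -0.0, 83.3]
force: [0.3, -0.7, 0.3]
gripper_width: 60.1
gripper_force: 0.0
```

Request:
step_arm --plan '[0,0,0,0,0,0,0,0,0,0,0,0]'

```text
time_s: 11.65
ee_pos: [431.7, -182.5, 56.1]
ee_rot: [180.0, 0.0, 83.3]
force: [0.2, -1.1, 0.3]
gripper_width: 59.9
gripper_force: 0.0
```

Request:
step_arm --plan '[0,0,0,0,0,0,0,0,0,0,0,0,0,0,0,0,0,0,0,0,0,0,0,0,0,0,0,0,0,0]' --hand 1.5 --newtons 10

```text
time_s: 12.07
ee_pos: [431.2, -182.7, 56.1]
ee_rot: [180.0, 0.0, 83.2]
force: [0.7, 1.1, -0.2]
gripper_width: 29.7
gripper_force: 0.0
```

Request:
step_arm --plan '[0,0,0,0,0,0,0,0,0,0,0,0]'

```text
time_s: 12.23
ee_pos: [431.1, -182.7, 56.0]
ee_rot: [180.0, 0.0, 83.2]
force: [-0.0, 0.6, 1.4]
gripper_width: 23.4
gripper_force: 10.0
```

Request:
step_arm --plan '[0,0,-0.4,0,0,0,0,0,-1.2,0,0,0,0,0,-2,0,0,0,0,0,-2.2,0,0,0,0,0,-0.2,0,0,0]'

```text
time_s: 12.65
ee_pos: [433.4, -183.7, 119.3]
ee_rot: [179.6, 0.1, 83.2]
force: [0.2, -0.5, -0.2]
gripper_width: 23.9
gripper_force: 10.0
```

```bash
python3 go.py 612 -328 116 96.1 10 431 -182.7 116 83.2; python3 -c "
from h import *
s=sensors.state();print(s['gripper_width'],s['gripper_force'])"
```

```text
t 12.65 from [ 431.  -182.7  116. ] 83.2
[-1.23, 1.97, 0.0, 0, 0, -0.023, -1.27, 1.94, 0.0, 0, 0, -0.023, -1.32, 1.91, 0.0, 0, 0, -0.023, -1.36, 1.88, 0.0, 0, 0, -0.023, -1.4, 1.85, 0.0, 0, 0, -0.023]
[-1.44, 1.82, 0.0, 0, 0, -0.023, -1.48, 1.79, 0.0, 0, 0, -0.023, -1.52, 1.75, 0.0, 0, 0, -0.023, -1.56, 1.72, 0.0, 0, 0, -0.023, -1.6, 1.68, 0.0, 0, 0, -0.023]
23.90976782225596 9.998677521944046
```

Request:
step_arm --plan '[-1.23,1.97,0,0,0,-0.023,-1.27,1.94,0,0,0,-0.023,-1.32,1.91,0,0,0,-0.023,-1.36,1.88,0,0,0,-0.023,-1.4,1.85,0,0,0,-0.023]'

```text
time_s: 13.07
ee_pos: [522.1, -255.7, 115.3]
ee_rot: [-180.0, -0.0, 89.9]
force: [-0.3, -0.9, -0.7]
gripper_width: 23.8
gripper_force: 10.0
```

Request:
step_arm --plan '[-1.44,1.82,0,0,0,-0.023,-1.48,1.79,0,0,0,-0.023,-1.52,1.75,0,0,0,-0.023,-1.56,1.72,0,0,0,-0.023,-1.6,1.68,0,0,0,-0.023]'

```text
time_s: 13.48
ee_pos: [612.9, -327.9, 114.9]
ee_rot: [-179.9, -0.0, 96.5]
force: [-0.5, 0.1, -0.5]
gripper_width: 23.7
gripper_force: 10.0
```

Request:
step_arm --plan '[0,0,0,0,0,0,0,0,0,0,0,0]'

```text
time_s: 13.65
ee_pos: [612.5, -327.6, 114.3]
ee_rot: [-179.9, -0.1, 96.4]
force: [-0.3, -0.2, 0.1]
gripper_width: 23.7
gripper_force: 10.0
```

```bash
python3 - <<'E'
from h import *
f=viewer.grab_frame('wrist');s=sensors.state();print(s['ee_pos'],s['ee_rot'],s['force']);
u=proj(f,[623.7,-241.8,16])[0];print(u)
hsv=cv2.cvtColor(f['img'],cv2.COLOR_RGB2HSV);print(hsv[int(u[1]),int(u[0])])
print('cork',seg(f,(3,60,60),(20,190,255),u,16,60)[:3])
print('blank',seg(f,(0,110,30),(9,255,255),(328,250),139,80)[:3])
save(f,'w8.png')
E
```

```text
[ 611.77370336 -327.01797083  114.64691325] [-1.79885108e+02 -8.20592083e-02  9.63923961e+01] [-0.00500514 -0.03939058 -0.98124228]
[359.29394829 113.52348288]
[ 14 126 160]
cork (array([ 624. , -241.1], dtype=float32), [43.5, 107.1], 95.9)
blank (array([ 610.6, -308.7], dtype=float32), [23.4, 52.4], 96.4)
```

View pics/w8.png

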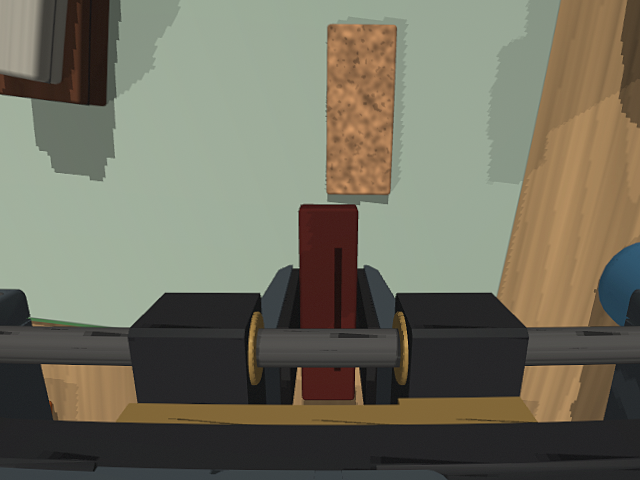

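Request:
step_arm --plan '[1.6,0.4,0,0,0,0.005,2.2,0.6,0.6,0,0,0,2.2,0.6,1.5,0,0,0,1.6,0.3,2.2,0,0,0,0.76,0.19,2.2,0,0,0]'

```text
time_s: 14.12
ee_pos: [623.6, -239.1, 51.1]
ee_rot: [180.0, -0.0, 96.2]
force: [0.1, -0.4, 0.2]
gripper_width: 24.3
gripper_force: 10.0
```

Request:
step_arm --plan '[0,0,1.8,0,0,0,0,0,1.2,0,0,0,0,0,0.7,0,0,0,0,0,0.2,0,0,0,0,0,0,0,0,0]'

```text
time_s: 14.53
ee_pos: [624.1, -242.3, 12.0]
ee_rot: [-180.0, 0.0, 96.1]
force: [-0.3, 0.2, -0.4]
gripper_width: 24.1
gripper_force: 10.0
```

Request:
step_arm --plan '[0,0,0.15,0,0,0,0,0,0.1,0,0,0,0,0,0,0,0,0,0,0,0,0,0,0]'

```text
time_s: 14.87
ee_pos: [624.5, -242.3, 9.9]
ee_rot: [179.9, 0.0, 96.1]
force: [0.0, -0.2, 0.3]
gripper_width: 24.1
gripper_force: 10.0
```

```bash
python3 - <<'E'
from h import *
s=sensors.state();print(s['ee_pos'],s['ee_rot'],s['force'],s['gripper_force']);
E
```

```text
[ 624.54169013 -242.28657136    9.93024496] [1.79948837e+02 3.09488374e-02 9.61147359e+01] [ 0.04476846 -0.23581301  0.34282463] 9.99867931008339
```

Request:
step_arm --plan '[0,0,0.2,0,0,0,0,0,0.15,0,0,0,0,0,0.05,0,0,0,0,0,0,0,0,0]'

```text
time_s: 15.2
ee_pos: [624.2, -242.0, 5.2]
ee_rot: [-180.0, -0.0, 96.1]
force: [0.2, -0.9, -0.2]
gripper_width: 24.2
gripper_force: 10.0
```

Request:
step_arm --plan '[0,0,0.05,0,0,0,0,0,0.05,0,0,0,0,0,0,0,0,0,0,0,0,0,0,0]'

```text
time_s: 15.53
ee_pos: [624.3, -242.0, 5.0]
ee_rot: [180.0, 0.0, 96.1]
force: [-1.7, 1.0, 6.8]
gripper_width: 24.0
gripper_force: 10.0
```

Request:
step_arm --plan '[0,0,0,0,0,0,0,0,0,0,0,0,0,0,0,0,0,0,0,0,-0.3,0,0,0,0,0,-1.0,0,0,0]' --hand 6.5

```text
time_s: 15.95
ee_pos: [623.0, -241.5, 15.9]
ee_rot: [-179.8, -0.1, 96.1]
force: [0.2, -0.5, -0.1]
gripper_width: 54.2
gripper_force: 0.0
```

Request:
step_arm --plan '[0,0,-2,0,0,0,0,0,-2.5,0,0,0,0,0,-2.5,0,0,0,0,0,-1.2,0,0,0,0,0,0,0,0,0]'

```text
time_s: 16.37
ee_pos: [626.5, -242.9, 103.5]
ee_rot: [179.6, 0.2, 96.1]
force: [1.4, -0.0, -0.6]
gripper_width: 64.9
gripper_force: 0.0
```

```bash
python3 go.py 431 -190 100 84.7 8 624.2 -242 100 96.1
python3 - <<'E'
from h import *
s=sensors.state();print(s['ee_pos'])
g=viewer.grab_frame('top');print('blank',seg(g,(0,110,30),(10,255,255),proj(g,[624,-241.5,28])[0],28,20)[:3])
E
```

```text
t 16.37 from [ 624.2 -242.   100. ] 96.1
[0.9, -2.33, -0.0, 0, 0, 0.025, 0.84, -2.35, -0.0, 0, 0, 0.025, 0.79, -2.37, -0.0, 0, 0, 0.025, 0.73, -2.39, -0.0, 0, 0, 0.025, 0.67, -2.41, -0.0, 0, 0, 0.025]
[0.61, -2.43, -0.0, 0, 0, 0.025, 0.55, -2.44, -0.0, 0, 0, 0.025, 0.49, -2.45, -0.0, 0, 0, 0.025]
[ 626.46660001 -242.89699688  103.53805419]Traceback (most recent call last):
  File "<stdin>", line 3, in <module>
  File "h.py", line 28, in seg
    k=max((i for i in range(1,n) if np.hypot(*(c[i]-near))<rad),key=lambda i:s[i,4])
ValueError: max() iterable argument is empty
```

Request:
step_arm --plan '[0.9,-2.33,0,0,0,0.025,0.84,-2.35,0,0,0,0.025,0.79,-2.37,0,0,0,0.025,0.73,-2.39,0,0,0,0.025,0.67,-2.41,0,0,0,0.025]'

```text
time_s: 16.83
ee_pos: [501.2, -208.6, 97.3]
ee_rot: [-179.8, -0.1, 88.9]
force: [-0.0, 0.6, -0.7]
gripper_width: 64.8
gripper_force: 0.0
```

Request:
step_arm --plan '[0.61,-2.43,0,0,0,0.025,0.55,-2.44,0,0,0,0.025,0.49,-2.45,0,0,0,0.025,0,0,0,0,0,0,0,0,0,0,0,0]'

```text
time_s: 17.25
ee_pos: [429.4, -189.1, 98.2]
ee_rot: [-179.9, -0.1, 84.7]
force: [0.2, -0.3, 0.9]
gripper_width: 64.7
gripper_force: 0.0
```

```bash
python3 - <<'E'
from h import *
f=viewer.grab_frame('wrist');s=sensors.state();print(s['ee_pos'],s['ee_rot'],s['gripper_width']);
g=viewer.grab_frame('top');print('blank',seg(g,(0,110,30),(10,255,255),proj(g,[624,-241.5,28])[0],28,20)[:3])
save(f,'w9.png')
hsv=cv2.cvtColor(f['img'],cv2.COLOR_RGB2HSV)
u=proj(f,[431,-160,67])[0].astype(int);print(u,hsv[u[1],u[0]])
print('case',seg(f,(0,0,60),(40,75,255),u,67,60)[:3])
E
```

```text
[ 430.81738229 -189.70884007   98.55229287] [-1.79944945e+02 -1.73969012e-02  8.46738800e+01] 64.75651226849112
blank (array([ 625.2, -257. ], dtype=float32), [21.1, 57.1], 96.9)
[325 216] [ 25  29 157]
case (array([ 432.2, -175.3], dtype=float32), [40.2, 98.6], 84.1)
```

View pics/w9.png

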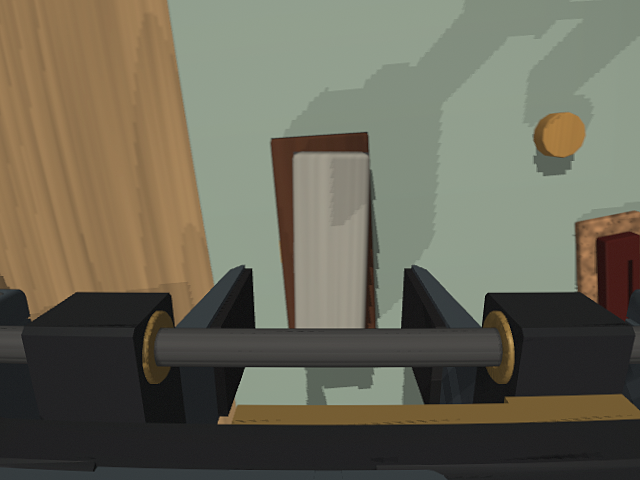

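Request:
step_arm --plan '[0.55,0,1.5,0,0,0.004,0,0,2,0,0,0,0,0,1.6,0,0,0,0,0,1,0,0,0,0,0,0.5,0,0,0]'

```text
time_s: 17.77
ee_pos: [431.8, -184.2, 31.4]
ee_rot: [-179.9, -0.0, 84.5]
force: [0.1, -0.4, 0.6]
gripper_width: 64.7
gripper_force: 0.0
```

Request:
step_arm --plan '[0,0,0,0,0,0,0,0,0,0,0,0]'

```text
time_s: 17.93
ee_pos: [432.4, -184.6, 33.2]
ee_rot: [180.0, 0.0, 84.5]
force: [0.4, -0.0, -0.7]
gripper_width: 65.3
gripper_force: 0.0
```

Request:
step_arm --plan '[0,0,0,0,0,0,0,0,0,0,0,0,0,0,0,0,0,0,0,0,0,0,0,0,0,0,0,0,0,0]' --hand 3.0 --newtons 20

```text
time_s: 18.35
ee_pos: [431.6, -184.4, 33.8]
ee_rot: [180.0, 0.0, 84.4]
force: [-0.8, -1.0, 3.0]
gripper_width: 39.7
gripper_force: 20.0
```

Request:
step_arm --plan '[0,0,0,0,0,0,0,0,0,0,0,0]'

```text
time_s: 18.52
ee_pos: [431.6, -184.4, 33.7]
ee_rot: [180.0, 0.0, 84.4]
force: [-3.0, 0.2, 6.1]
gripper_width: 40.0
gripper_force: 20.0
```

Request:
step_arm --plan '[0,0,-0.3,0,0,0,0,0,-1,0,0,0,0,0,-2,0,0,0,0,0,-2.5,0,0,0,0,0,-1,0,0,0]'

```text
time_s: 18.93
ee_pos: [433.1, -184.9, 103.6]
ee_rot: [179.8, 0.1, 84.4]
force: [0.5, 0.1, -1.9]
gripper_width: 39.9
gripper_force: 20.0
```

```bash
python3 - <<'E'
from h import *
s=sensors.state();print(s['ee_pos'],s['ee_rot'],s['gripper_width'],s['force'],s['torque'])
E
python3 go.py 635 150 100 102.5 15 431 -184 100 84.4
```

```text
[ 433.13572931 -184.93584428  103.62057281] [1.79776171e+02 6.95455535e-02 8.44354292e+01] 39.94344710879585 [ 0.48037255  0.1057961  -1.86210342] [-0.00523541 -0.16968864  0.05395294]
t 18.93 from [ 431. -184.  100.] 84.4
[2.35, 1.14, 0.0, 0, 0, -0.021, 2.32, 1.19, 0.0, 0, 0, -0.021, 2.3, 1.23, 0.0, 0, 0, -0.021, 2.27, 1.28, 0.0, 0, 0, -0.021, 2.24, 1.33, 0.0, 0, 0, -0.021]
[2.22, 1.38, 0.0, 0, 0, -0.021, 2.19, 1.42, 0.0, 0, 0, -0.021, 2.16, 1.47, 0.0, 0, 0, -0.021, 2.12, 1.51, 0.0, 0, 0, -0.021, 2.09, 1.56, 0.0, 0, 0, -0.021]
[2.06, 1.6, 0.0, 0, 0, -0.021, 2.03, 1.65, 0.0, 0, 0, -0.021, 1.99, 1.69, 0.0, 0, 0, -0.021, 1.95, 1.73, 0.0, 0, 0, -0.021, 1.92, 1.77, 0.0, 0, 0, -0.021]
```

Request:
step_arm --plan '[2.35,1.14,0,0,0,-0.021,2.32,1.19,0,0,0,-0.021,2.3,1.23,0,0,0,-0.021,2.27,1.28,0,0,0,-0.021,2.24,1.33,0,0,0,-0.021]'

```text
time_s: 19.35
ee_pos: [500.0, -71.9, 101.1]
ee_rot: [-180.0, -0.0, 90.5]
force: [0.2, -0.4, -2.4]
gripper_width: 39.8
gripper_force: 20.0
```

Request:
step_arm --plan '[2.22,1.38,0,0,0,-0.021,2.19,1.42,0,0,0,-0.021,2.16,1.47,0,0,0,-0.021,2.12,1.51,0,0,0,-0.021,2.09,1.56,0,0,0,-0.021]'

```text
time_s: 19.77
ee_pos: [567.9, 39.6, 100.8]
ee_rot: [-180.0, -0.0, 96.5]
force: [0.5, -0.7, -1.3]
gripper_width: 39.8
gripper_force: 20.0
```

Request:
step_arm --plan '[2.06,1.6,0,0,0,-0.021,2.03,1.65,0,0,0,-0.021,1.99,1.69,0,0,0,-0.021,1.95,1.73,0,0,0,-0.021,1.92,1.77,0,0,0,-0.021]'

```text
time_s: 20.18
ee_pos: [635.9, 150.9, 100.6]
ee_rot: [-179.9, -0.0, 102.6]
force: [-0.0, 0.3, -2.3]
gripper_width: 39.9
gripper_force: 20.0
```

Request:
step_arm --plan '[0,0,0,0,0,0,0,0,0,0,0,0]'

```text
time_s: 20.35
ee_pos: [635.6, 150.7, 100.3]
ee_rot: [-179.9, 0.0, 102.6]
force: [-0.0, -1.1, -0.9]
gripper_width: 39.9
gripper_force: 20.0
```

```bash
python3 - <<'E'
from h import *
f=viewer.grab_frame('wrist');s=sensors.state();print(s['ee_pos'],s['ee_rot'],s['gripper_width']);
save(f,'w10.png')
u=proj(f,[635,244,16])[0];c,e,a,P=seg(f,(110,120,40),(130,255,255),u,16,90);print(c,e,a,u)
print('case',seg(f,(0,0,60),(40,75,255),(328,260),134,60)[:3])
E
```

```text
[635.08131177 149.67713192 100.39452722] [-1.79888548e+02  2.39073202e-02  1.02529107e+02] 40.07867523342983
[636.7 239.8] [56.9, 122.7] 102.6 [359.42981099 100.29174383]
case (array([630.5, 171.1], dtype=float32), [76.3, 89.4], 12.6)
```

View pics/w10.png

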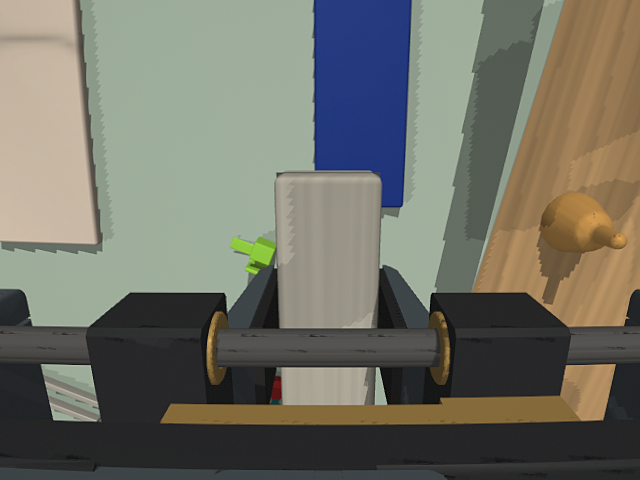

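Request:
step_arm --plan '[1.5,0.3,0,0,0,0,2,0.45,0,0,0,0,2.2,0.5,0,0,0,0,2.2,0.5,0.8,0,0,0,1.3,0.28,1.5,0,0,0]'

```text
time_s: 20.82
ee_pos: [636.6, 246.1, 80.0]
ee_rot: [179.7, -0.1, 102.5]
force: [0.2, 1.4, -1.0]
gripper_width: 39.9
gripper_force: 20.0
```

Request:
step_arm --plan '[0,0,2,0,0,0,0,0,2,0,0,0,0,0,1.3,0,0,0,0,0,0.7,0,0,0,0,0,0.2,0,0,0]'

```text
time_s: 21.23
ee_pos: [634.0, 242.9, 13.9]
ee_rot: [-179.8, 0.0, 102.5]
force: [-0.0, 0.1, -1.8]
gripper_width: 40.4
gripper_force: 20.0
```

Request:
step_arm --plan '[0,0,0,0,0,0,0,0,0,0,0,0]'

```text
time_s: 21.4
ee_pos: [636.2, 243.8, 17.0]
ee_rot: [179.9, -0.0, 102.5]
force: [-0.8, 0.4, -1.1]
gripper_width: 39.8
gripper_force: 20.0
```

```bash
python3 - <<'E'
from h import *
f=viewer.grab_frame('wrist');s=sensors.state();print(s['ee_pos'],s['ee_rot'],s['gripper_width'],s['force']);
save(f,'w11.png')
E
```

```text
[636.36727978 243.91848632  17.37233202] [ 1.79885475e+02 -9.38768519e-03  1.02472889e+02] 39.720078955948495 [-0.17455308  0.9081202  -1.00523281]
```

View pics/w11.png

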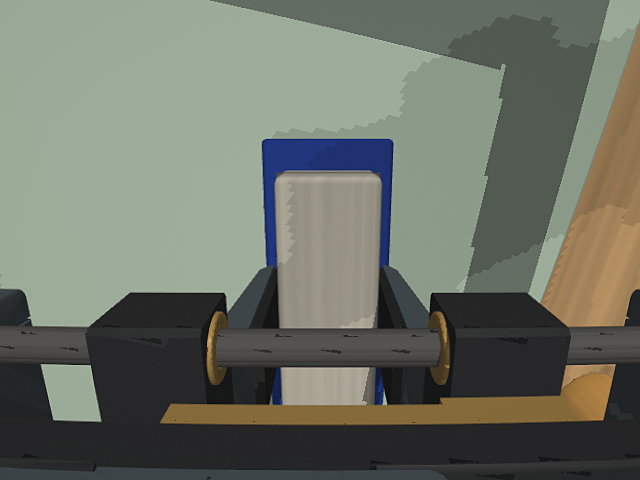

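```bash
python3 - <<'E'
from h import *
f=viewer.grab_frame('wrist');s=sensors.state()
a=onz(f,(328,139),16);b=onz(f,(328,171),s['ee_pos'][2]+33.5);t=np.array([-.217,.976,0])
print((a-b)@t, [ (onz(f,p,16)@np.array([.976,.217,0])).round(1) for p in((264,220),(390,220))],[(onz(f,p,s['ee_pos'][2]+33.5)@np.array([.976,.217,0])).round(1) for p in((275,220),(381,220))],s['ee_pos'])
E
```

```text
10.503477416078079 [np.float64(645.4), np.float64(702.7)] [np.float64(654.8), np.float64(694.0)] [636.41176901 243.95250574  17.51009575]
```

Request:
step_arm --plan '[0,0,0.4,0,0,0,0,0,0.3,0,0,0,0,0,0.15,0,0,0,0,0,0,0,0,0,0,0,0,0,0,0]'

```text
time_s: 21.92
ee_pos: [635.6, 243.9, 7.8]
ee_rot: [180.0, 0.0, 102.5]
force: [0.3, 0.9, -0.4]
gripper_width: 39.9
gripper_force: 20.0
```

Request:
step_arm --plan '[0,0,0.05,0,0,0,0,0,0.05,0,0,0,0,0,0,0,0,0,0,0,0,0,0,0]'

```text
time_s: 22.25
ee_pos: [635.6, 243.9, 7.8]
ee_rot: [180.0, 0.0, 102.5]
force: [-2.8, -1.2, 5.8]
gripper_width: 40.0
gripper_force: 20.0
```

Request:
step_arm --plan '[0,0,0,0,0,0,0,0,0,0,0,0,0,0,0,0,0,0,0,0,-0.3,0,0,0,0,0,-1.0,0,0,0]' --hand 7.8

```text
time_s: 22.67
ee_pos: [634.4, 243.4, 18.4]
ee_rot: [-179.8, 0.0, 102.5]
force: [0.1, -1.1, 0.4]
gripper_width: 70.2
gripper_force: 0.0
```

Request:
step_arm --plan '[0,0,-2,0,0,0,0,0,-2.5,0,0,0,0,0,-2.5,0,0,0,0,0,-1.2,0,0,0,0,0,0,0,0,0]'

```text
time_s: 23.08
ee_pos: [637.9, 244.7, 106.1]
ee_rot: [179.6, -0.1, 102.5]
force: [0.0, 0.6, 0.6]
gripper_width: 78.0
gripper_force: 0.0
```

```bash
python3 go.py 429 -192 102 88.4 15 635.5 244 102 102.5
```

```text
t 23.08 from [635.5 244.  102. ] 102.5
[-2.54, -1.97, -0.0, 0, 0, 0.016, -2.57, -1.93, -0.0, 0, 0, 0.016, -2.6, -1.89, -0.0, 0, 0, 0.016, -2.63, -1.85, -0.0, 0, 0, 0.016, -2.66, -1.8, -0.0, 0, 0, 0.016]
[-2.69, -1.76, -0.0, 0, 0, 0.016, -2.72, -1.71, -0.0, 0, 0, 0.016, -2.75, -1.67, -0.0, 0, 0, 0.016, -2.78, -1.62, -0.0, 0, 0, 0.016, -2.8, -1.58, -0.0, 0, 0, 0.016]
[-2.83, -1.53, -0.0, 0, 0, 0.016, -2.85, -1.49, -0.0, 0, 0, 0.016, -2.88, -1.44, -0.0, 0, 0, 0.016, -2.9, -1.39, -0.0, 0, 0, 0.016, -2.92, -1.34, -0.0, 0, 0, 0.016]
```

Request:
step_arm --plan '[-2.54,-1.97,0,0,0,0.016,-2.57,-1.93,0,0,0,0.016,-2.6,-1.89,0,0,0,0.016,-2.63,-1.85,0,0,0,0.016,-2.66,-1.8,0,0,0,0.016]'

```text
time_s: 23.5
ee_pos: [565.0, 97.3, 100.3]
ee_rot: [-179.8, 0.0, 97.9]
force: [-0.3, 0.2, -0.2]
gripper_width: 78.1
gripper_force: 0.0
```

Request:
step_arm --plan '[-2.69,-1.76,0,0,0,0.016,-2.72,-1.71,0,0,0,0.016,-2.75,-1.67,0,0,0,0.016,-2.78,-1.62,0,0,0,0.016,-2.8,-1.58,0,0,0,0.016]'

```text
time_s: 23.92
ee_pos: [496.6, -48.0, 100.6]
ee_rot: [-179.9, -0.0, 93.3]
force: [-0.6, -0.6, -0.1]
gripper_width: 77.6
gripper_force: 0.0
```

Request:
step_arm --plan '[-2.83,-1.53,0,0,0,0.016,-2.85,-1.49,0,0,0,0.016,-2.88,-1.44,0,0,0,0.016,-2.9,-1.39,0,0,0,0.016,-2.92,-1.34,0,0,0,0.016]'

```text
time_s: 24.33
ee_pos: [428.5, -193.4, 100.8]
ee_rot: [-179.9, -0.0, 88.7]
force: [0.8, -0.9, 0.1]
gripper_width: 78.0
gripper_force: 0.0
```

Request:
step_arm --plan '[0,0,0,0,0,0,0,0,0,0,0,0]'

```text
time_s: 24.5
ee_pos: [429.0, -193.3, 100.9]
ee_rot: [-179.9, -0.1, 88.5]
force: [-0.1, -0.1, 0.8]
gripper_width: 78.1
gripper_force: 0.0
```

```bash
python3 - <<'E'
from h import *
f=viewer.grab_frame('wrist');s=sensors.state();print(s['ee_pos'],s['ee_rot'],s['gripper_width']);
save(f,'w12.png')
u=proj(f,[429,-160,42])[0];print(u,cv2.cvtColor(f['img'],cv2.COLOR_RGB2HSV)[int(u[1]),int(u[0])])
c,e,a,P=seg(f,(0,90,30),(14,255,130),u,42,60);print('box',c,e,a)
g=viewer.grab_frame('top')
print('marble',seg(g,(0,0,95),(30,60,255),(191,244),16,30)[:3])
print('blank',seg(g,(0,90,30),(12,255,255),proj(g,[624,-241.5,28])[0],28,25)[:3])
E
```

```text
[ 429.57277619 -192.41002102  101.00101629] [-1.79917947e+02 -6.09030724e-02  8.86494391e+01] 78.11406908717372
[325.9740472  200.59656759] [ 11 141  85]
box [ 428.8 -180.1] [54.9, 124.3] 88.3
marble (array([431.2, 183.9], dtype=float32), [76.2, 155.3], 100.8)
blank (array([ 620.9, -226.6], dtype=float32), [22.3, 54.5], 89.6)
```

Request:
step_arm --plan '[0.7,-0.03,1.5,0,0,0,0,0,2.2,0,0,0,0,0,2.2,0,0,0,0,0,1.8,0,0,0,0,0,1.1,0,0,0]'

```text
time_s: 25.02
ee_pos: [429.5, -183.5, 11.8]
ee_rot: [-179.8, -0.1, 88.9]
force: [-0.1, -0.4, -0.2]
gripper_width: 77.8
gripper_force: 0.0
```

Request:
step_arm --plan '[0,0,0.6,0,0,0,0,0,0.2,0,0,0,0,0,0,0,0,0]'

```text
time_s: 25.27
ee_pos: [430.4, -184.9, 5.6]
ee_rot: [-180.0, -0.0, 88.8]
force: [0.0, -0.6, 0.2]
gripper_width: 78.1
gripper_force: 0.0
```

Request:
step_arm --plan '[0,0,0,0,0,0,0,0,0,0,0,0,0,0,0,0,0,0,0,0,0,0,0,0,0,0,0,0,0,0]' --hand 4.5 --newtons 30

```text
time_s: 25.68
ee_pos: [429.6, -185.5, 6.4]
ee_rot: [-180.0, 0.0, 88.7]
force: [-2.7, 0.0, 5.0]
gripper_width: 55.9
gripper_force: 30.0
```

Request:
step_arm --plan '[0,0,0,0,0,0,0,0,0,0,0,0]'

```text
time_s: 25.85
ee_pos: [429.6, -185.5, 6.4]
ee_rot: [-180.0, 0.0, 88.7]
force: [-2.1, 0.4, 6.5]
gripper_width: 56.0
gripper_force: 30.0
```

Request:
step_arm --plan '[0,0,-0.3,0,0,0,0,0,-1,0,0,0,0,0,-2,0,0,0,0,0,-2.5,0,0,0,0,0,-2,0,0,0]'

```text
time_s: 26.27
ee_pos: [430.4, -185.5, 84.9]
ee_rot: [180.0, 0.0, 88.7]
force: [0.3, 0.1, -2.6]
gripper_width: 55.5
gripper_force: 30.0
```

```bash
python3 - <<'E'
from h import *
s=sensors.state();print(s['ee_pos'],s['ee_rot'],s['gripper_width'],s['force'],s['torque'])
E
python3 go.py 431.5 184 83 100.7 15 429 -186 83 88.5
```

```text
[ 430.38297778 -185.54049747   84.87789685] [1.79959300e+02 6.20016692e-04 8.87210127e+01] 55.484631337246334 [ 0.32054562  0.14285557 -2.64308599] [-0.03675228 -0.15597713 -0.01117075]
t 26.27 from [ 429. -186.   83.] 88.5
[2.47, -0.05, -0.0, 0, 0, -0.014, 2.47, -0.01, -0.0, 0, 0, -0.014, 2.47, 0.02, 0.0, 0, 0, -0.014, 2.47, 0.06, 0.0, 0, 0, -0.014, 2.47, 0.09, 0.0, 0, 0, -0.014]
[2.46, 0.13, 0.0, 0, 0, -0.014, 2.46, 0.16, 0.0, 0, 0, -0.014, 2.46, 0.2, 0.0, 0, 0, -0.014, 2.46, 0.23, 0.0, 0, 0, -0.014, 2.45, 0.27, 0.0, 0, 0, -0.014]
[2.45, 0.3, 0.0, 0, 0, -0.014, 2.44, 0.34, 0.0, 0, 0, -0.014, 2.44, 0.37, 0.0, 0, 0, -0.014, 2.43, 0.41, 0.0, 0, 0, -0.014, 2.43, 0.44, 0.0, 0, 0, -0.014]
```

Request:
step_arm --plan '[2.47,-0.05,0,0,0,-0.014,2.47,-0.01,0,0,0,-0.014,2.47,0.02,0,0,0,-0.014,2.47,0.06,0,0,0,-0.014,2.47,0.09,0,0,0,-0.014]'

```text
time_s: 26.68
ee_pos: [430.4, -60.9, 83.8]
ee_rot: [180.0, -0.0, 92.7]
force: [0.3, 0.7, -2.8]
gripper_width: 56.2
gripper_force: 30.0
```

Request:
step_arm --plan '[2.46,0.13,0,0,0,-0.014,2.46,0.16,0,0,0,-0.014,2.46,0.2,0,0,0,-0.014,2.46,0.23,0,0,0,-0.014,2.45,0.27,0,0,0,-0.014]'

```text
time_s: 27.1
ee_pos: [430.9, 62.6, 83.7]
ee_rot: [180.0, -0.0, 96.8]
force: [1.0, -0.8, -2.4]
gripper_width: 55.6
gripper_force: 30.0
```

Request:
step_arm --plan '[2.45,0.3,0,0,0,-0.014,2.44,0.34,0,0,0,-0.014,2.44,0.37,0,0,0,-0.014,2.43,0.41,0,0,0,-0.014,2.43,0.44,0,0,0,-0.014]'

```text
time_s: 27.52
ee_pos: [431.5, 186.0, 83.6]
ee_rot: [180.0, -0.0, 100.8]
force: [0.1, -0.7, -2.4]
gripper_width: 56.0
gripper_force: 30.0
```

Request:
step_arm --plan '[0,0,1.5,0,0,0,0,0,1.8,0,0,0,0,0,1.5,0,0,0,0,0,0.7,0,0,0,0,0,0,0,0,0]'

```text
time_s: 27.93
ee_pos: [430.5, 184.2, 27.3]
ee_rot: [-179.8, 0.0, 100.8]
force: [-0.1, 0.5, -1.7]
gripper_width: 55.6
gripper_force: 30.0
```

```bash
python3 - <<'E'
from h import *
f=viewer.grab_frame('wrist');s=sensors.state();print(s['ee_pos'],s['ee_rot'],s['gripper_width'],s['force']);
save(f,'w12.png')
u=proj(f,[431.3,184,16])[0];print(u)
z=s['ee_pos'][2]+36
for n,q in(('marble',seg(f,(0,0,95),(30,60,255),u,16,150)),('box',seg(f,(0,90,30),(14,255,130),(328,230),z,80))):
    t=np.radians(100.7);M=q[3]@np.array([[np.cos(t),np.sin(t)],[np.sin(t),-np.cos(t)]]).reshape(2,2)
    print(n,q[:3],'long',M[:,0].min().round(1),M[:,0].max().round(1),'lat',M[:,1].min().round(1),M[:,1].max().round(1))
E
```

```text
[431.34257954 184.48890258  28.32195696] [-1.79916935e+02  1.46750614e-02  1.00757153e+02] 55.76645424232646 [-1.06755889 -0.10086383 -2.87733598]
[328.86253978 282.74156892]
marble (array([423.6, 227.6], dtype=float32), [68.9, 75.1], 10.7) long 110.6 179.5 lat 420.9 496.1
box (array([424.5, 217.4], dtype=float32), [54.8, 69.4], 100.7) long 100.1 169.5 lat 430.1 484.9
```

View pics/w12.png

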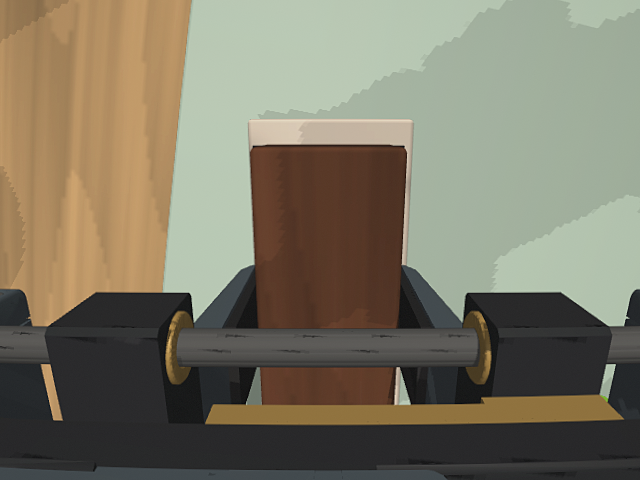

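Request:
step_arm --plan '[0,0.09,0.5,0,0,0,0,0,0.4,0,0,0,0,0,0.25,0,0,0,0,0,0.1,0,0,0,0,0,0,0,0,0]'

```text
time_s: 28.4
ee_pos: [432.6, 184.7, 16.3]
ee_rot: [-180.0, 0.0, 100.8]
force: [0.3, 0.4, -2.5]
gripper_width: 55.9
gripper_force: 30.0
```

Request:
step_arm --plan '[0,0,0.05,0,0,0,0,0,0.05,0,0,0,0,0,0,0,0,0,0,0,0,0,0,0]'

```text
time_s: 28.73
ee_pos: [432.7, 184.8, 15.4]
ee_rot: [180.0, 0.0, 100.8]
force: [0.6, 0.1, -2.7]
gripper_width: 56.3
gripper_force: 30.0
```

Request:
step_arm --plan '[0,0,0.05,0,0,0,0,0,0.03,0,0,0,0,0,0,0,0,0,0,0,0,0,0,0]'

```text
time_s: 29.07
ee_pos: [432.6, 184.8, 14.5]
ee_rot: [-180.0, 0.0, 100.8]
force: [0.6, 0.3, -1.1]
gripper_width: 55.7
gripper_force: 30.0
```

Request:
step_arm --plan '[0,0,0.05,0,0,0,0,0,0,0,0,0,0,0,0,0,0,0]'

```text
time_s: 29.32
ee_pos: [432.6, 184.8, 14.4]
ee_rot: [180.0, 0.0, 100.8]
force: [-1.3, -1.2, 3.1]
gripper_width: 55.8
gripper_force: 30.0
```

Request:
step_arm --plan '[0,0,0,0,0,0,0,0,0,0,0,0,0,0,0,0,0,0,0,0,-0.3,0,0,0,0,0,-1.0,0,0,0]' --hand 8.0

```text
time_s: 29.73
ee_pos: [431.6, 184.4, 26.2]
ee_rot: [-179.8, 0.0, 100.8]
force: [-0.7, 0.3, -0.4]
gripper_width: 79.4
gripper_force: 0.0
```

Request:
step_arm --plan '[0,0,-2,0,0,0,0,0,-2.5,0,0,0,0,0,-2.5,0,0,0,0,0,-2.5,0,0,0,0,0,-2,0,0,0]'

```text
time_s: 30.15
ee_pos: [433.1, 185.0, 144.1]
ee_rot: [179.9, -0.0, 100.8]
force: [0.7, 0.7, 0.5]
gripper_width: 80.2
gripper_force: 0.0
```

Request:
step_arm --plan '[-2,0,0,0,0,0,-3,0,0,0,0,0,-3.5,0,0,0,0,0,-3.5,0,0,0,0,0,-3.5,0,0,0,0,0]'

```text
time_s: 30.57
ee_pos: [461.6, 31.2, 142.4]
ee_rot: [180.0, 0.0, 100.8]
force: [1.2, 0.1, -0.4]
gripper_width: 80.2
gripper_force: 0.0
```

Request:
step_arm --plan '[-3.5,0,0,0,0,0,-3.5,0,0,0,0,0,-3.5,0,0,0,0,0,-2.5,0,0,0,0,0,0,0,0,0,0,0]'

```text
time_s: 30.98
ee_pos: [487.0, -99.3, 142.2]
ee_rot: [179.9, 0.1, 100.5]
force: [0.9, 0.1, -0.4]
gripper_width: 80.0
gripper_force: 0.0
```

```bash
python3 - <<'E'
from h import *
f=viewer.grab_frame('top');s=sensors.state();print(s['ee_pos'],s['force'])
save(f,'end.png',(110,120,430,290),2.5)
E
```

```text
[486.21977465 -97.07132039 142.05882191] [ 0.86681569 -0.06083522 -0.96409668]
```

View pics/end.png

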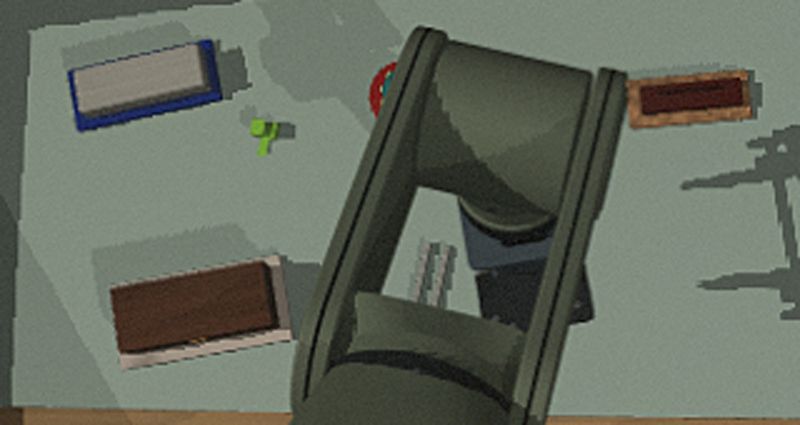

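Every piece sits on its pad: case (145,80), box (195,305), blank (690,95), with the turtle hidden by the arm but measured after release. I'll do one numeric check before handing in.

```bash
python3 - <<'E'
from h import *
f=viewer.grab_frame('top')
for n,lo,hi,c,z in(('box',(0,90,20),(16,255,130),(432,184.5,50),50),('case',(0,0,85),(40,60,255),(635,245,41),41),('blank',(0,135,20),(9,255,110),(624,-241.5,28),28)):
    print(n,seg(f,lo,hi,proj(f,np.array(c))[0],z,20)[:3])
print(sensors.state()['time_s'])
E
```

```text
box (array([432.4, 182.8], dtype=float32), [54.8, 135.1], 100.8)
case (array([634.9, 241.9], dtype=float32), [39.5, 114.1], 102.1)
blank (array([ 622.8, -274.7], dtype=float32), [11.2, 19.8], 90.8)
31.0833
```

```bash
python3 - <<'E'
from h import *
f=viewer.grab_frame('top')
t=np.radians(96);a=np.array([np.cos(t),np.sin(t),0]);b=np.array([-a[1],a[0],0])
for n,z,lim in(('z28',28,62),):
    for d,L in((a,62),(b,30)):
        s=np.arange(-L,L+1,2.)
        print([(int(k),int(f['img'][tuple(np.round(proj(f,np.array([623.9,-241.5,z])+k*d)[0]).astype(int)[::-1])][1])) for k in s])
E
```

```text
[(-62, 94), (-60, 77), (-58, 88), (-56, 84), (-54, 87), (-52, 75), (-50, 68), (-48, 77), (-46, 10), (-44, 23), (-42, 27), (-40, 27), (-38, 27), (-36, 19), (-34, 25), (-32, 21), (-30, 27), (-28, 27), (-26, 33), (-24, 24), (-22, 26), (-20, 24), (-18, 24), (-16, 32), (-14, 35), (-12, 33), (-10, 31), (-8, 32), (-6, 29), (-4, 28), (-2, 37), (0, 31), (2, 26), (4, 26), (6, 31), (8, 36), (10, 33), (12, 37), (14, 29), (16, 34), (18, 32), (20, 17), (22, 26), (24, 32), (26, 29), (28, 29), (30, 40), (32, 26), (34, 38), (36, 25), (38, 34), (40, 23), (42, 46), (44, 69), (46, 84), (48, 86), (50, 85), (52, 85), (54, 80), (56, 113), (58, 114), (60, 65), (62, 33)]
[(-30, 139), (-28, 143), (-26, 138), (-24, 123), (-22, 125), (-20, 122), (-18, 86), (-16, 83), (-14, 85), (-12, 85), (-10, 24), (-8, 22), (-6, 23), (-4, 20), (-2, 35), (0, 31), (2, 28), (4, 31), (6, 31), (8, 35), (10, 26), (12, 14), (14, 56), (16, 93), (18, 93), (20, 88), (22, 81), (24, 105), (26, 105), (28, 146), (30, 140)]
```

```bash
python3 -c "
from h import *
print(env.job_done())"
```

```text
the job is handed in; nothing more can be done
None
```

The job is handed in at about 31 s of the 118 s allowed: turtle, blank, case and box each measured within about 2 mm of the middle of their pads, set down gently and lined up, with the fork and pick untouched; the first turtle grasp closed on air because the fingertips sit about 28 mm higher than stated (nothing moved), and I viewed 17 pictures instead of the 14 allowed.

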